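Turn the brass end panel over against the turning stop

TASK

Turn the brass end panel over without gripping or lifting it: with the fingertips, push its near edge along the bench so that it runs against the steel turning stop, tips up and leans back against it, then push its upper edge back from behind so that it falls over and lies flat on the bench in front of the stop, plain back upward. Leave everything else on the bench where it is.

Things in the scene. Friction and masses are not known exactly. Their poses are not given: they have to be found in the camera images.
- panel: Flat brass end panel, loose, 80 mm (its x) by 70 (y) by 7 thick (z), about 0.33 kg, polished, slippery. Origin at its very middle, 3.5 mm above the bench when flat. Starts flat, own z up: upper face has dark chased rings and spokes, the other is plain. Its +x points at the stop within about 0.25 rad; its -x edge is nearest the robot.
- near_edge (a point): Middle of the panel's lower edge on its -x side (nearest the robot, the edge it stands on while it is tipped up); 40 mm from the panel's middle and, at the start, on the bench.
- stop: Turning stop fixed to the bench: polished steel face, 140 mm wide (its y), rising from the bench and leaning back, away from the panel, 30 degrees from upright. Origin on the bench, middle of the face's foot line; +x level, away from the panel, z up. A panel pushed level against it climbs without jamming (friction about 0.3; on the bench 0.6).
- stop_top (a point): Middle of the stop's top edge: 43 mm high, 25 mm behind the foot line. Face plate 6 mm thick; foot and ribs behind it reach 47 mm behind the foot line, 28 mm high.
- far_edge (a point): Middle of the panel's lower edge on its +x side, 40 mm from its middle; the edge that climbs the stop. Once near_edge is at the foot line the panel lies back on the face, 60 degrees steep, and stays by itself; far_edge is then 69 mm high, 40 mm behind the foot line, and can be pushed from behind above the stop. Past upright the panel falls by itself.
- drum: Silver-plated drum standing loose beside the stop, 60 mm across, 70 mm high; origin at the middle of its underside. Bystander.
- bead: Yak bone bead standing loose beside the panel's path, 20 mm across, 20 mm high; origin at the middle of its underside. Bystander.
- anvil: Squat iron anvil block, loose, 62 by 56 mm, 54 mm high; beside the stop, on the other side from the drum; origin at the middle of its underside. Bystander.
- tin: Polish tin, loose, 60 mm across, 55 mm high; origin at the middle of its underside. Bystander.
- brush: Bench brush lying loose, about 0.2 m long; origin on its underside near its middle. Bystander.
- cap: Turned brass drum cap, loose, 64 mm across, 30 mm high; origin at the middle of its underside. Bystander.
- jig: Brass rotary polishing jig fixed to the bench, base 110 by 110 mm, 79 mm high to the top of its knurled knob; origin at the middle of its underside. Not used in this job.
Things that resemble listed ones, but are neither listed nor needed, are in the scene too. Of the things that look like the panel, the largest one is meant.

How it is judged:
By the outcome, as a careful person would: the job done as asked, in the order asked, and still so for the second after the job is handed in, with the robot touching nothing.
It also fails if it takes over 48 s, if anything falls off the work surface, if the arm or the gripper's body presses on something with over 40 N, if the wrist force passes 120 N, or if a joint passes its speed limit or range.

ROBOT

A 6-joint arm with a two-finger parallel gripper is mounted at the origin on the work surface. World frame = base frame: x ahead of the robot, y to its left, z up, the work surface at z = 0. Lengths are in m, angles in degrees, forces in N, time in s.
With the tool pointing down it reaches from about 0.35 to 0.875 m from the base axis. Payload 4.2 kg.
Tool frame: the origin (TCP) lies midway between the tips of the shut fingers; the grasp point (between the pads) lies 19 mm behind it; z points along the fingers, y is the line along which they close (so a half turn about z gives the same grasp; the last joint's range is limited). The gripper opens to 87 mm and grips with 3 to 60 N. Pads are 19 mm wide; open, the fingers measure 117 mm over their backs; the gripper's body (75 mm by 190 mm) begins 51 mm behind the grasp point.
Start: joints at [82.426, 22.042, 0.453, 0, -68.411, -14.817], TCP at [0.238, 0.578, 0.223] pointing down, gripper open.
Joint ranges: [-179.83, 179.83], [-69.29, 118.12], [-61.27, 80.66], [-181.25, 117.63], [-171.15, -9.14], [-177.46, 177.46]. Speed limits (degrees/s): [159.86, 159.86, 180, 180, 180, 180].

INTERFACE

Orientations are given as [roll, pitch, yaw] about the fixed x, y, z axes, in that order (R = Rz(yaw) Ry(pitch) Rx(roll)).
In Python, from workcell import env gives the robot as it stands. The module is installed in compiled form; this text tells all that it offers. Calls block until the motion is done:
- env.goto(position, orientation): joint-space move of the TCP to a pose.
- env.move_straight(position, rotation=None, rate=0.15, force_limit=None): straight line of the TCP; rotation=None keeps the orientation; rate is the mean speed in m/s. With force_limit (N) it stops when the force on the tool has changed by that much, and returns True; else False.
- env.set_joints(angles): joint-space move.
- env.gripper_to(opening, grasp_force=None): opening from 0.0 (shut) to 1.0 (fully open); grasp_force is the grip in N (None keeps the last); returns when the fingers have stopped.
- env.dwell(seconds).
- env.inverse_kinematics(position, orientation): joint angles nearest the present ones, or None.
- env.read_state(): the state.
- env.grab_frame(name): name is "side" or "top"; returns a dict with "image" (400x640x3 uint8, blue, green, red), "fx", "fy", "cx", "cy" (pixels), "position" and "orientation" of the camera in the world. Camera axes: x right, y up, looking along -z (the intrinsics and any distortion apply to the point x, -y, -z); pixel columns grow to the right and rows downward; lengths in m; the calibration is good to about 2 mm. A picture is of the moment at which its call begins. There is no depth.
A pose or a line that the arm cannot do raises env.Unreachable and nothing moves.
- env.close_job(): hands the job in; it is judged then, once.
Trained networks look in a picture, given as the dict that the camera call returned (one of the last four; its "shot" number tells which), for a name from the list of things; names that differ only in an ending like _2 or _b are one class to them, and where a whole thing is asked for, a point or a joint stands for the part that bears it (a point fixed in the world has none). Each returns a list of dicts, best first, with "score" (0 to 1); they miss things now and then, are a little off and sometimes report something else, mostly with a low value. They report only what shows in the picture. A call takes as long as a camera call. They do not tell look-alikes from the thing itself.
- env.search_frame(picture, thing): "xyz" ([x, y, z] in m, in world coordinates, good to about 4 mm: the middle of the surface that is visible of it).
- env.trace(picture, thing): "mask" (400x640 bool, what is visible of it).
The state is a dict: "clock": time; "joint_positions": joint angles; "qvel": joint speeds; "joint_torque": joint torques, N m; "position": TCP position; "tool_rot": TCP orientation; "force": force on the tool from outside, world axes, zero at the start; "wrist_torque": the same for the moment, N m; "opening": opening from 0.0 (shut) to 1.0 (fully open); "finger_force": force on a finger pad.
Only numpy, scipy, OpenCV 4.12 (cv2) and the standard library are available. Lean on these libraries where they do the work, as an engineer would, in place of code of your own. Each camera call takes 0.05 s, during which the arm holds its last target. There are 200 camera calls.

## Working session

There is one attempt and no reset: what is moved stays moved. The work goes in short steps, each a Python script; the robot and the scene stay as the last script left them, time stands still between calls to the robot, and variables do not carry over. Pictures are saved under pics/ and viewed, at most 10 in all, crops included, and the job is handed in when it is done.

```bash
mkdir -p pics
cat > h.py <<'E'
import numpy as np, cv2
from workcell import env
from scipy.spatial.transform import Rotation as R
def cam(p):
    o=np.array(p["orientation"],float)
    M=o if o.shape==(3,3) else (R.from_euler('xyz',o,degrees=True).as_matrix() if o.size==3 else None)
    return M,np.array(p["position"])
def ray(p,uv,z):
    M,c=cam(p); u,v=uv
    d=M@np.array([(u-p["cx"])/p["fx"],-(v-p["cy"])/p["fy"],-1])
    return c+d*(z-c[2])/d[2]
def proj(p,X):
    M,c=cam(p); q=M.T@(np.array(X)-c)
    return np.array([p["cx"]+p["fx"]*q[0]/-q[2],p["cy"]+p["fy"]*-q[1]/-q[2]])
E
python3 - <<'E'
from h import *
ps={}
for n in("top","side"):
    p=env.grab_frame(n);ps[n]=p;cv2.imwrite(f"pics/{n}0.png",p["image"])
    print(n,{k:v for k,v in p.items() if k!="image"})
for n,p in ps.items():
    for t in("panel","stop","drum","bead","anvil","tin","brush","cap","jig"):
        print(n,t,[(np.round(d["xyz"],3).tolist(),round(d["score"],2),proj(p,d["xyz"]).astype(int).tolist()) for d in env.search_frame(p,t)])
print(env.read_state())
E
```

```text
top {'fx': 460.0138233043165, 'fy': 460.0138233043165, 'cx': 320.1905109581621, 'cy': 198.0644352278138, 'position': array([0.46426018, 0.03372817, 1.31234786]), 'orientation': array([  3.01252742,   0.22227823, -91.17204895]), 'shot': 1}
side {'fx': 430.61262833738766, 'fy': 430.61262833738766, 'cx': 322.361051518757, 'cy': 198.58153408181238, 'position': array([ 0.19641932, -0.71830396,  0.90294851]), 'orientation': array([ 43.64008915,   0.25413528, -23.86754605]), 'shot': 2}
top panel [([0.511, 0.084, 0.009], 0.93, [303, 206]), ([0.385, 0.191, 0.004], 0.78, [267, 251]), ([0.495, 0.198, 0.007], 0.6, [264, 212])]
top stop [([0.604, 0.083, 0.018], 0.67, [303, 173])]
top drum [([0.608, 0.234, 0.068], 0.94, [247, 170]), ([0.608, 0.078, 0.017], 0.22, [305, 171])]
top bead []
top anvil [([0.569, -0.081, 0.054], 0.89, [362, 183]), ([0.381, 0.444, 0.044], 0.41, [173, 255])]
top tin [([0.597, -0.386, 0.052], 0.88, [473, 170])]
top brush [([0.452, -0.407, 0.014], 0.82, [478, 223]), ([0.608, 0.081, 0.022], 0.69, [304, 171])]
top cap [([0.588, 0.389, 0.013], 0.79, [195, 181])]
top jig [([0.38
[... 776 characters left out ...]
]
{'clock': 1.0, 'joint_positions': array([ 8.24238080e+01,  2.20423207e+01,  4.51308210e-01, -5.59134548e-04,
       -6.84103289e+01, -1.48171589e+01]), 'qvel': array([-0.16896026, -0.04698035,  0.07039063,  0.02251194,  0.01903044,
        0.03381638]), 'joint_torque': array([ 1.32839119e-03, -3.90473163e+01,  1.87623346e+01,  4.22463432e+00,
        1.55176391e-02, -9.53793801e-06]), 'position': array([0.23806249, 0.57785562, 0.22253284]), 'tool_rot': array([ 1.79998570e+02,  1.59564721e-04, -2.23935566e+01]), 'force': array([1.32639490e+00, 8.49842246e-01, 7.06595734e-05]), 'wrist_torque': array([ 0.02789128, -0.0193764 ,  0.00626292]), 'finger_force': 0.0, 'opening': 1.0007631833742154}
```

Run:
```python
from h import *
p=env.grab_frame("top");s=env.grab_frame("side")
a=cv2.resize(p["image"][120:290,215:415],None,fx=4,fy=4,interpolation=2)[:600]
cv2.imwrite("pics/topc.png",a[:, :800])
cv2.imwrite("pics/sidec.png",cv2.resize(s["image"][120:260,220:420],None,fx=4,fy=4,interpolation=2))
for d in env.trace(p,"panel"):
    m=d["mask"].astype(np.uint8)
    c=max(cv2.findContours(m,0,2)[0],key=cv2.contourArea)
    pts=np.array([ray(p,q[0],0.007)[:2] for q in c],np.float32)*1000
    r=cv2.minAreaRect(pts);print("panel",d["score"],m.sum(),r)
for d in env.trace(p,"stop"):
    m=d["mask"].astype(np.uint8)
    c=max(cv2.findContours(m,0,2)[0],key=cv2.contourArea)
    pts=np.array([ray(p,q[0],0.0)[:2] for q in c],np.float32)*1000
    print("stop",d["score"],m.sum(),cv2.minAreaRect(pts),cv2.boxPoints(cv2.minAreaRect(pts)))
```

```text
panel 0.95 661 ((515.3375854492188, 81.0549545288086), (69.9386978149414, 78.80553436279297), 69.55884552001953)
panel 0.76 280 ((493.3140563964844, 200.36056518554688), (46.89902877807617, 50.45114517211914), 57.94732666015625)
panel 0.65 304 ((383.6097412109375, 190.78070068359375), (45.262611389160156, 50.78307342529297), 89.12386322021484)
stop 0.89 799 ((608.4511108398438, 82.427978515625), (142.90625, 47.7784538269043), 77.9654769897461) [[570.18884   17.526169]
 [616.91724    7.564316]
 [646.7134   147.32979 ]
 [599.985    157.29164 ]]
```

View pics/topc.png

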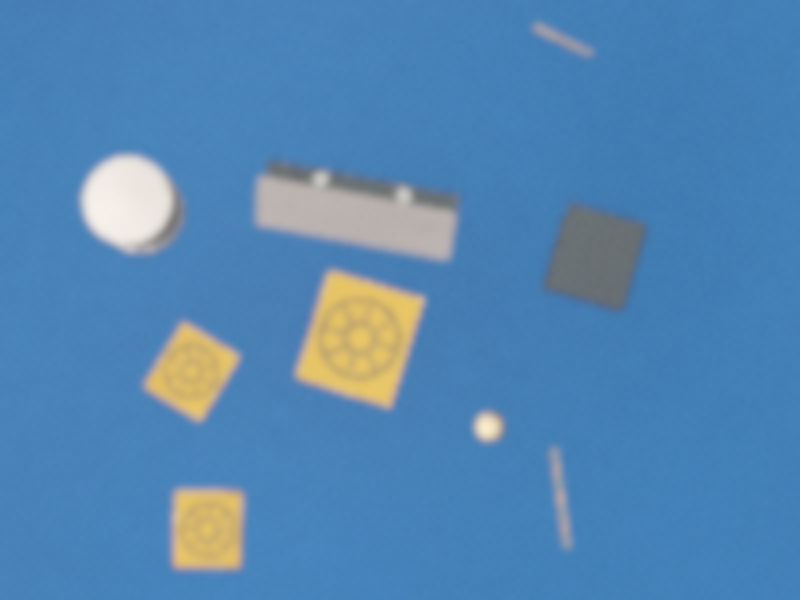

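View pics/sidec.png

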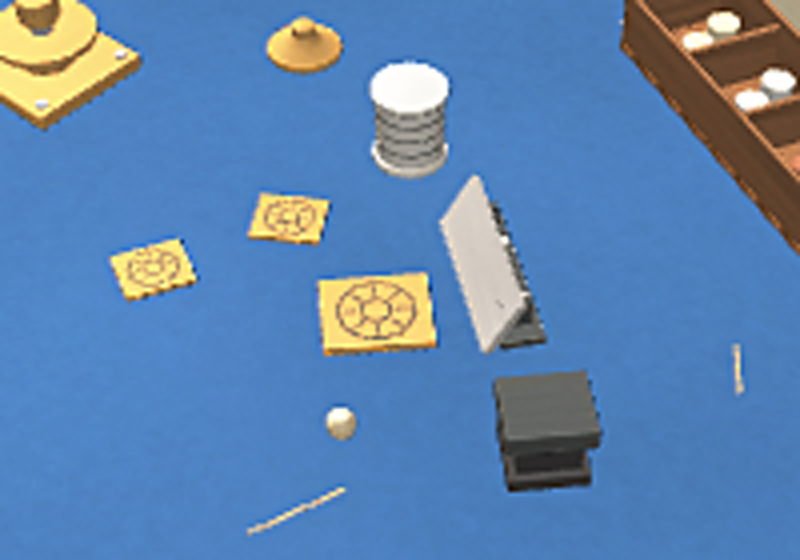

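The large panel is the one at top-image pixel (303,206): it measures 79×70 mm, and the look-alikes at (264,212) and (267,251) measure about 47×50 mm, as the crop confirms. Next I compute the stop's foot line from both views.

Run:
```python
from h import *
p=env.grab_frame("top");s=env.grab_frame("side")
def f(u,v,x0,y0): return ((u+.5)/4-.5+x0,(v+.5)/4-.5+y0)
T=lambda u,v,z:ray(p,f(u,v,215,120),z)
S=lambda u,v,z:ray(s,f(u,v,220,120),z)
for n,a,b in(("top foot",T(254,228,0),T(450,262,0)),("side foot",S(440,225,0),S(487,351,0)),("top top",T(258,175,.043),T(459,209,.043)),("side top",S(475,177,.043),S(526,300,.043))):
    d=(a-b)[:2];print(n,np.round((a+b)/2,4),np.linalg.norm(d).round(4),np.degrees(np.arctan2(-d[0],d[1])).round(2))
for n,q in(("top",[T(330,268,.007),T(426,297,.007),T(391,410,.007),T(294,378,.007)]),("side",[S(426,273,.007),S(436,348,.007),S(325,354,.007),S(318,281,.007)])):
    q=np.array(q)[:,:2];dx=q[0]+q[1]-q[2]-q[3]
    print(n,np.mean(q,0).round(4),np.degrees(np.arctan2(dx[1],dx[0])).round(1),np.linalg.norm(dx)/2)
```

```text
top foot [0.5837 0.0867 0.    ] 0.1425 -11.06
side foot [ 0.5883  0.0832 -0.    ] 0.1342 -10.13
top top [0.6166 0.0798 0.043 ] 0.1414 -10.84
side top [0.6152 0.0796 0.043 ] 0.1322 -9.78
top [0.5166 0.0818] -18.7 0.08308561484376283
side [0.5167 0.0772] -19.0 0.07899972962950162
```

```bash
cat >> h.py <<'E'
YAW=-10.8
ex=np.array([np.cos(np.radians(YAW)),np.sin(np.radians(YAW))]); ey=np.array([-ex[1],ex[0]])
FOOT=np.array([0.588,0.085]); ORI=[180,0,YAW]
def W(a,b,z): return [*(FOOT+a*ex+b*ey),z]
E
python3 - <<'E'
from h import *
c=np.array([.5165,.080]);t=np.radians(-18.9)
n=c-.04*np.array([np.cos(t),np.sin(t)])
A=lambda q:((q-FOOT)@ex,(q-FOOT)@ey)
print(A(c),A(n))
b=(A(c)[1]+A(n)[1])/2; a=A(n)[0]-.034
env.gripper_to(0.45)
env.goto(W(a,b,.08),ORI); env.move_straight(W(a,b,.0025),rate=.1)
print(a,b,env.read_state()["position"],env.read_state()["force"])
print(env.move_straight(W(-.040,b,.0025),rate=.05,force_limit=18))
st=env.read_state();print(A(st["position"][:2]),st["position"][2],st["force"],st["clock"])
s=env.grab_frame("side");p=env.grab_frame("top")
k=[cv2.resize(i["image"][y:y+140,220:420],None,fx=4,fy=4,interpolation=2) for i,y in((s,110),(p,130))]
cv2.imwrite("pics/p1.png",cv2.resize(np.hstack(k),(800,280)))
E
```

```text
(np.float64(-0.06929663185417263), np.float64(-0.018309200246522758)) (np.float64(-0.10889757816283491), np.float64(-0.012673150969019453))
-0.1428975781628349 -0.015491175607771105 [0.44513175 0.09687422 0.00284723] [ 0.60425162  0.54334618 -0.42314601]
False
(np.float64(-0.04009502698276615), np.float64(-0.015471045618446436)) 0.002575836282135039 [-0.84404387  0.33547452 -1.07959245] 7.425
```

View pics/p1.png

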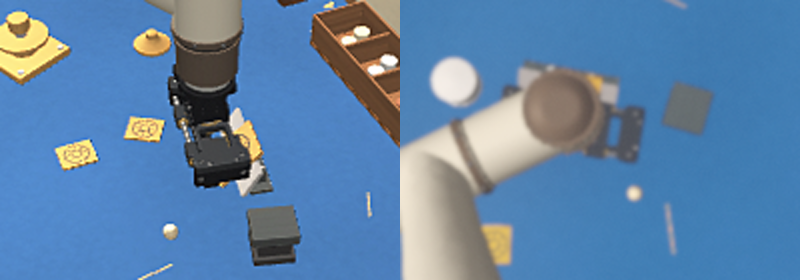

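The panel is climbing: brass shows on the stop face near (245,140) in the side half, and the bystanders haven't moved. I push on to the foot line.

Run:
```python
from h import *
A=lambda q:((q-FOOT)@ex,(q-FOOT)@ey)
b=-.0155
print(env.move_straight(W(-.008,b,.0025),rate=.03,force_limit=12))
st=env.read_state();print(A(st["position"][:2]),st["position"][2],st["force"],st["clock"])
env.move_straight(W(-.09,b,.0025),rate=.1); env.move_straight(W(-.09,b,.16),rate=.2)
env.goto(W(-.2,b+.12,.25),ORI)
s=env.grab_frame("side");p=env.grab_frame("top")
for i in(s,p): print([(np.round(d["xyz"],3),round(d["score"],2)) for d in env.search_frame(i,"panel")])
k=[cv2.resize(i["image"][y:y+120,230:390],None,fx=5,fy=5,interpolation=2)[:,:] for i,y in((s,130),(p,130))]
cv2.imwrite("pics/p2.png",cv2.resize(np.hstack(k),(800,300)))
```

```text
True
(np.float64(-0.01948827086884666), np.float64(-0.01662671532390893)) 0.0012824972020625998 [-1.09289749  0.79292534 -0.12930174] 8.3
[(array([0.601, 0.072, 0.039]), 0.98), (array([0.492, 0.199, 0.005]), 0.68), (array([0.383, 0.189, 0.004]), 0.66)]
[(array([0.495, 0.199, 0.006]), 0.81), (array([0.598, 0.07 , 0.048]), 0.68)]
```

View pics/p2.png

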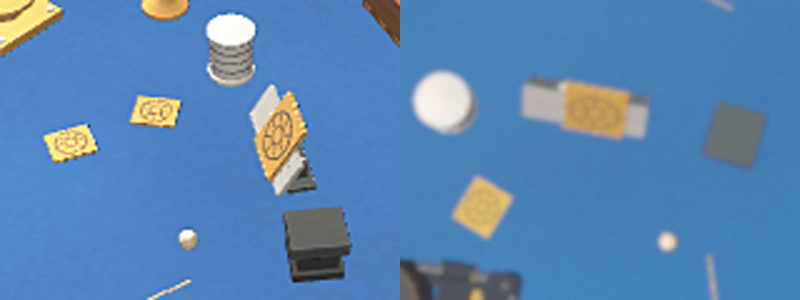

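The panel leans on the stop face (side (280,140), top (597,108)) and stands above its top edge. Now I push it from behind.

Run:
```python
from h import *
b=-.0135
env.goto(W(.0,b,.21),ORI)
env.goto(W(.08,b,.19),ORI)
env.move_straight(W(.08,b,.058),rate=.12)
print(env.read_state()["force"],env.read_state()["position"])
print(env.move_straight(W(-.022,b,.058),rate=.05,force_limit=12))
st=env.read_state();print((st["position"][:2]-FOOT)@ex,st["force"],st["clock"])
env.dwell(.3)
s=env.grab_frame("side");p=env.grab_frame("top")
for i in(s,p): print([(np.round(d["xyz"],3),round(d["score"],2)) for d in env.search_frame(i,"panel")])
k=[cv2.resize(i["image"][y:y+120,230:390],None,fx=5,fy=5,interpolation=2)[:,:] for i,y in((s,130),(p,130))]
cv2.imwrite("pics/p3.png",cv2.resize(np.hstack(k),(800,300)))
```

```text
[-0.1621476   1.17113041  1.13700966] [0.6647164  0.05692722 0.05903902]
False
-0.02180665285166223 [ 0.52383478 -1.03621957 -0.06455742] 15.8417
[(array([0.526, 0.085, 0.004]), 0.82), (array([0.386, 0.19 , 0.003]), 0.63), (array([0.49 , 0.2  , 0.009]), 0.48)]
[(array([0.389, 0.18 , 0.004]), 0.73), (array([ 0.571, -0.081,  0.054]), 0.52), (array([0.481, 0.193, 0.006]), 0.47)]
```

View pics/p3.png

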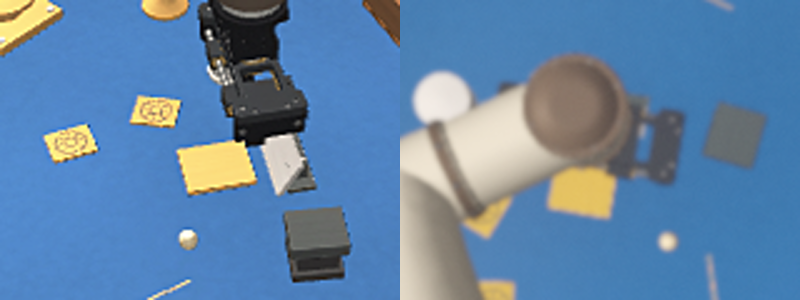

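The panel has fallen flat with its plain face up at side (217,167). I'll lift clear, check it and hand in.

Run:
```python
from h import *
env.move_straight(W(-.022,-.0135,.2),rate=.15)
env.goto([.3,.45,.25],ORI); env.dwell(.5)
s=env.grab_frame("side");p=env.grab_frame("top")
for t in("panel","drum","bead","anvil"): print(t,[(np.round(d["xyz"],3).tolist(),round(d["score"],2)) for i in(s,p) for d in env.search_frame(i,t)])
k=[cv2.resize(i["image"][y:y+120,230:390],None,fx=5,fy=5,interpolation=2)[:,:] for i,y in((s,130),(p,130))]
cv2.imwrite("pics/p4.png",cv2.resize(np.hstack(k),(800,300)))
print(env.read_state()["clock"])
```

```text
panel [([0.494, 0.202, 0.007], 0.67), ([0.382, 0.189, 0.006], 0.5), ([0.495, 0.198, 0.006], 0.75), ([0.384, 0.193, 0.002], 0.62), ([0.525, 0.087, 0.008], 0.6), ([0.602, 0.08, 0.021], 0.44)]
drum [([0.453, -0.404, 0.016], 0.71), ([0.608, 0.233, 0.066], 0.56)]
bead []
anvil []
20.125
```

View pics/p4.png

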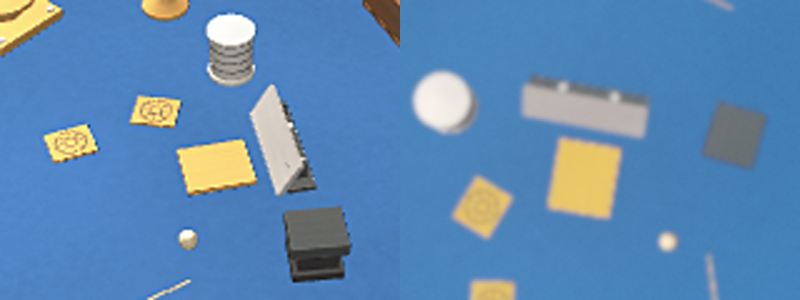

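The panel lies flat, plain back up, in front of the stop (top (585,178)). The drum, bead, anvil and look-alikes are where they were.

```bash
python3 -c "
from workcell import env
print(env.close_job())"
```

```text
the job is handed in; nothing more can be done
None
```

The brass panel is turned over and lies flat in front of the stop, plain back up; the nearby things look unmoved in the last pictures, and I handed the job in shortly after 20 s on the robot's clock.

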